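# Load the two thread stands for the next stitching job

### The arm

A 6-joint arm with a two-finger parallel gripper is mounted at the origin on the work surface. World frame = base frame: x ahead of the robot, y to its left, z up, the work surface at z = 0. Lengths are in mm, angles in degrees, forces in N, time in s.
With the tool pointing down it reaches from about 350 to 850 mm from the base axis. Payload 8.1 kg.
Tool frame: the origin (TCP) lies midway between the tips of the shut fingers; the grasp point (between the pads) lies 19 mm behind it; z points along the fingers, y is the line along which they close (so a half turn about z gives the same grasp; the last joint's range is limited). The gripper opens to 85 mm and grips with 20 to 120 N. Pads are 22 mm wide; open, the fingers measure 114 mm over their backs; the gripper's body (76 mm by 85 mm) begins 54 mm behind the grasp point. The pads swing forward as they close: fully open they stand 13 mm farther back than shut.
Start: joints at [68.732, 7.471, 85.268, -0, 87.261, -4.893], TCP at [169.133, 575.673, 231.292] pointing down, gripper open.
Joint ranges: [-169.43, 169.43], [-51.17, 129.36], [1.28, 143.12], [-76.62, 256.62], [0, 156.53], [-152.29, 152.29]. Speed limits (degrees/s): [136.94, 136.94, 159.86, 180, 180, 180].

### API

Orientations are given as [roll, pitch, yaw] about the fixed x, y, z axes, in that order (R = Rz(yaw) Ry(pitch) Rx(roll)).
In Python, from bench import r, optics, workorder gives the robot as it stands.
- The arm moves only by the tool jog_arm, called after "Request:" as name(argument=value, ...), one argument or row to a line, values as JSON. Schema: {"type":"object","properties":{"ticks":{"type":"array","items":{"type":"array","prefixItems":[{"type":"array","items":{"type":"number"},"minItems":3,"maxItems":3},{"type":"array","items":{"type":"number"},"minItems":3,"maxItems":3},{"type":"number"}],"minItems":3,"maxItems":3},"minItems":1,"maxItems":8},"clamp_n":{"type":"number"},"only":{"type":"string"},"quiet":{"type":"boolean"},"lines":{"type":"string"}},"required":["ticks"],"additionalProperties":false}. ticks is a list of rows, 1 to 8 of them, each written [[rx, ry, rz], [dx, dy, dz], opening]: a rotation vector rx, ry, rz in units of 5 degrees, then dx, dy, dz in m, then the finger opening in mm; each row is the pose to reach, as a shift and turn from the pose commanded when the call began, along the tool's axes at that moment; what a row does not reach only later rows make up. A row lasts 1/8 s, in which the tool goes at most 62.5 mm and 10.7 degrees, less where a joint would pass 70% of its speed; a pose out of reach is approached as far as the arm can. The fingers move at their own pace and stop on an object; clamp_n is the grip in N (left out, the last holds). Time passes only in rows, so rows that do not move let the fingers close. The tool returns the time, the measured TCP pose, the force, the opening and the grip force at its end. only (a regular expression) keeps the lines of the reply that match it, lines (a string "A,B") keeps lines A to B, and quiet returns only ok. Input that does not fit is refused with a message, and nothing moves.
- r.sense(): the state, without advancing time (a new reading comes with each control period).
- optics.snapshot(name): name is "scene" or "top"; returns a dict with "pixels" (420x560x3 uint8, blue, green, red), "fx", "fy", "cx", "cy" (pixels), "D" ([k1, k2, p1, p2, k3] as OpenCV has them; the pictures are not rectified), "pose" (4x4, takes a point from camera to world coordinates). Camera axes: x right, y up, looking along -z (the intrinsics and any distortion apply to the point x, -y, -z); pixel columns grow to the right and rows downward; lengths in mm; the calibration is good to about 2 mm. A picture is of the moment at which its call begins. There is no depth.
- workorder.hand_in(): hands the job in; it is judged then, once.
The state is a dict: "time": time; "joint_pos": joint angles; "qd": joint speeds; "joint_efforts": joint torques, N m; "tool_pos": TCP position; "tcp_rot": TCP orientation; "ft_force": force on the tool from outside, world axes, zero at the start; "wrist_torque": the same for the moment, N m; "finger_gap": finger opening in mm; "grip_force": force on a finger pad.
Only numpy, scipy, OpenCV 4.12 (cv2) and the standard library are available. Lean on these libraries where they do the work, as an engineer would, in place of code of your own. Each camera call takes 0.05 s, during which the arm holds its last target. There are 200 camera calls.

### The job

Load the two thread stands on the green cutting mat: on the stand with the round dark-wood base, slide the white spool down the post first and stack the red spool on top of it; on the stand with the square white base, the black spool goes first and the yellow spool on top of it. Leave the blue spool standing where it is. At the end every spool sits flat, fully down, and let go.

Things in the scene. Friction and masses are not known exactly. Their poses are not given: they have to be found in the camera images.
- spool_white: white thread spool, to be stacked: upright ring, 56 mm outer diameter, 40 mm tall, 30 mm hole right through; about 70 g (50 to 90). Origin: centre of its underside; z up along the hole. Starts standing on the flat 3 mm thick mat, as do the stands. Small loose tools on the mat are at most 25 mm tall
- spool_red: red thread spool, to be stacked: upright ring, 56 mm outer diameter, 40 mm tall, 30 mm hole right through; about 70 g (50 to 90). Origin: centre of its underside; z up along the hole. Starts standing on the flat 3 mm thick mat, as do the stands. Small loose tools on the mat are at most 25 mm tall
- spool_black: black thread spool, to be stacked: upright ring, 56 mm outer diameter, 40 mm tall, 30 mm hole right through; about 70 g (50 to 90). Origin: centre of its underside; z up along the hole. Starts standing on the flat 3 mm thick mat, as do the stands. Small loose tools on the mat are at most 25 mm tall
- spool_yellow: yellow thread spool, to be stacked: upright ring, 56 mm outer diameter, 40 mm tall, 30 mm hole right through; about 70 g (50 to 90). Origin: centre of its underside; z up along the hole. Starts standing on the flat 3 mm thick mat, as do the stands. Small loose tools on the mat are at most 25 mm tall
- spool_blue: blue thread spool, bystander, to be left where it stands: upright ring, 56 mm outer diameter, 40 mm tall, 30 mm hole right through; about 70 g (50 to 90). Origin: centre of its underside; z up along the hole. Starts standing on the flat 3 mm thick mat, as do the stands. Small loose tools on the mat are at most 25 mm tall
- stand_round: fixed thread stand, round dark-wood base 86 mm in diameter, 12 mm thick, with an upright brass post in its middle, 12 mm in diameter, tapered tip, top 74 mm above the origin. Origin: centre of the base underside, z up along the post. A spool fully down the post has its underside 12 mm above this origin, a second one on it 52 mm; the post ends inside the second
- stand_square: fixed thread stand, square white plastic base, 80 by 80 mm, 12 mm thick, with an upright brass post in its middle, 12 mm in diameter, tapered tip, top 74 mm above the origin. Origin: centre of the base underside, z up along the post. A spool fully down the post has its underside 12 mm above this origin, a second one on it 52 mm; the post ends inside the second
Mind the look-alikes: they are no part of the job. There is more than one size of the spool_black; the one meant has the size given above. What is shaped like the stand_round but turquoise is not meant.

How it is judged (in metres and radians):
At the end, for the whole second after the job is handed in: White spool on the round base, red on it; black spool on the square base, yellow on it: undersides 12 and 52 mm (within 5) above the stand origin, centres within 14 mm of the post axis, tilt under 0.12 rad, at rest. Blue spool upright within 30 mm of its start (horizontal distance between each of spool_white, spool_red and stand_round below 0.014 m and z of spool_white in the frame of stand_round between 0.007 and 0.017 m and angle between each of spool_white, spool_red, spool_black, spool_yellow, spool_blue's own z axis and vertical below 0.12 rad and linear speed of each of spool_white, spool_red, spool_black, spool_yellow below 0.02 m/s and z of spool_red in the frame of stand_round between 0.047 and 0.057 m and horizontal distance between each of spool_black, spool_yellow and stand_square below 0.014 m and z of spool_black in the frame of stand_square between 0.007 and 0.017 m and z of spool_yellow in the frame of stand_square between 0.047 and 0.057 m and distance of spool_blue from where it was at the start of the episode below 0.03 m); the robot touches nothing.
It fails at once if the blue spool is moved by more than 30 mm (distance of spool_blue from where it was at the start of the episode above 0.03 m).
It also fails if it takes over 96 s, if anything falls off the work surface, if the arm or the gripper's body presses on something with over 40 N, if the wrist force passes 120 N, or if a joint passes its speed limit or range.

## Working session

There is one attempt and no reset: what is moved stays moved. The work goes in short steps, Python scripts to look and compute and a tool call to move; the robot and the scene stay as the last step left them, time stands still between calls to the robot, and variables do not carry over. Pictures are saved under pics/ and viewed, at most 14 in all, crops included, and the job is handed in when it is done.

```bash
mkdir -p pics; ls; python3 - <<'E'
from bench import r, optics
import cv2
print(r.sense())
for n in("top","scene"):
    s=optics.snapshot(n); cv2.imwrite(f"pics/{n}0.png",s["pixels"]); print({k:s[k] for k in s if k!="pixels"})
E
```

```text
pics
{'time': 0.0, 'joint_pos': array([ 6.87316996e+01,  7.51580051e+00,  8.53305717e+01, -1.39310255e-03,
        8.72604388e+01, -4.89328398e+00]), 'qd': array([-0.04775027, -0.00030016,  0.00658642, -0.06576491,  0.01558971,
        0.02763379]), 'joint_efforts': array([ 1.97143869e-03, -5.69393027e+01, -5.00563002e+01,  1.06788079e-04,
        1.45804236e-02,  2.41421492e-05]), 'tool_pos': array([168.94159952, 575.14733692, 230.22481828]), 'tcp_rot': array([-1.79893460e+02, -7.72467333e-03,  1.63625044e+02]), 'ft_force': array([-0.58199632,  0.46360478,  0.37490591]), 'wrist_torque': array([-0.03978983,  0.00821018, -0.07297861]), 'grip_force': 0.0, 'finger_gap': 85.57306374411276}
{'fx': 438.83124238993435, 'fy': 438.83124238993435, 'cx': 284.35871669588875, 'cy': 209.81316114040908, 'D': array([-0.07807818,  0.        ,  0.        ,  0.        ,  0.        ]), 'pose': array([[-6.03516229e-03,  9.97387052e-01, -7.19905901e-02,
         3.81186728e+02],
       [-9.99947672e-01, -6.61396806e-03, -7.80434803e-03,
         1.34184865e+01],
       [-8.26009914e-03,  7.19397225e-02,  9.97374778e-01,
         8.95858244e+02],
       [ 0.00000000e+00,  0.00000000e+00,  0.00000000e+00,
         1.00000000e+00]])}
{'fx': 427.72072792040484, 'fy': 427.72072792040484, 'cx': 284.9659614920311, 'cy': 200.89356640374356, 'D': array([-0.04436233,  0.        ,  0.        ,  0.        ,  0.        ]), 'pose': array([[ 3.07482446e-01, -6.93974611e-01,  6.51040539e-01,
         1.06095902e+03],
       [ 9.51421740e-01,  2.12821550e-01, -2.22494181e-01,
        -1.87179613e+02],
       [ 1.58498557e-02,  6.87827178e-01,  7.25701423e-01,
         7.66733791e+02],
       [ 0.00000000e+00,  0.00000000e+00,  0.00000000e+00,
         1.00000000e+00]])}
```

View pics/top0.png

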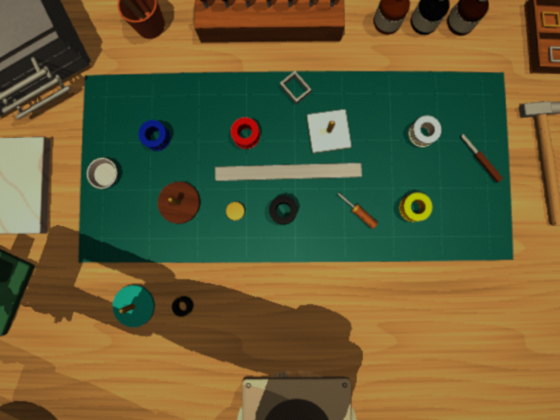

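View pics/scene0.png

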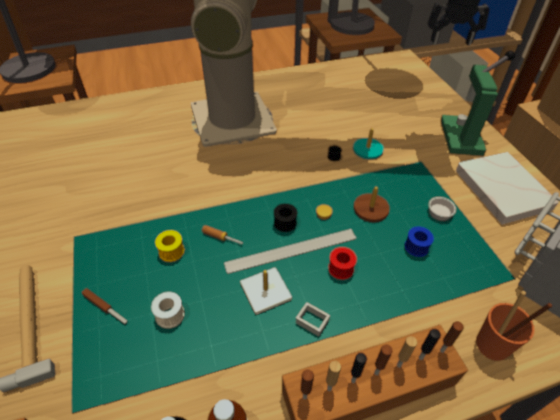

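The top view shows white (425,131), red (245,132), yellow (416,207), blue (154,135), the round wood stand (179,202) and the square stand (329,130). There are two black rings: (283,209) on the mat, large, and (183,306) off the mat, small. There are two round bases: brown (179,202), which is meant, and turquoise (134,305), a look-alike. The pale cup at (102,173) is a dish and not the white spool. I'll confirm these while measuring.

```bash
cat > m.py <<'E'
from bench import r, optics
import cv2, numpy as np
def plane(s,px,z):
    K=np.array([[s["fx"],0,s["cx"]],[0,s["fy"],s["cy"]],[0,0,1]])
    n=cv2.undistortPoints(np.float64(px).reshape(-1,1,2),K,s["D"])[:,0]
    d=np.c_[n[:,0],-n[:,1],-np.ones(len(n))]@s["pose"][:3,:3].T; c=s["pose"][:3,3]
    return (c+d*((z-c[2])/d[:,2])[:,None])[:,:2]
def pix(s,P):
    K=np.array([[s["fx"],0,s["cx"]],[0,s["fy"],s["cy"]],[0,0,1]])
    p=(np.float64(P)-s["pose"][:3,3])@s["pose"][:3,:3]
    return cv2.projectPoints((p*[1,-1,-1])[:,None],np.zeros(3),np.zeros(3),K,s["D"])[0][:,0]
RNG={"red":[(0,150,60),(6,255,255)],"yellow":[(22,130,80),(35,255,255)],"blue":[(112,140,40),(130,255,255)],
"white":[(0,0,110),(180,60,255)],"black":[(0,0,0),(180,255,42)],"round":[(4,90,30),(16,255,150)],"square":[(0,0,110),(180,60,255)]}
def contour(s,name,seed,w=36):
    b=s["pixels"]; m=cv2.inRange(cv2.cvtColor(b,cv2.COLOR_BGR2HSV),*[np.array(v) for v in RNG[name]])
    k=np.zeros_like(m); cv2.circle(k,[int(v) for v in seed],w,255,-1); m&=k
    c=max(cv2.findContours(m,cv2.RETR_EXTERNAL,cv2.CHAIN_APPROX_NONE)[0],key=cv2.contourArea)
    return cv2.convexHull(c)[:,0]
def disc(s,c,z,R):
    p=plane(s,c,z); u=p.mean(0)-s["pose"][:2,3]; u/=np.hypot(*u); v=np.array([-u[1],u[0]])
    a,b=p@u,p@v
    return u*(a.max()-R)+v*(b.max()+b.min())/2, b.max()-b.min(), a.max()-a.min()
E
python3 - <<'E'
from m import *
seeds={"top":{"white":(425,131),"red":(245,132),"black":(283,209),"yellow":(416,207),"blue":(154,135),"round":(179,202),"square":(329,130)},
"scene":{"white":(168,310),"red":(342,264),"black":(286,217),"yellow":(170,246),"blue":(420,241),"round":(372,207),"square":(266,291)}}
for n in seeds:
    s=optics.snapshot(n); im=s["pixels"].copy()
    for k,sd in seeds[n].items():
        c=contour(s,k,sd,22 if k not in("round","square") else 34)
        z,R=(15,43) if k=="round" else (43,28)
        if k=="square":
            q=plane(s,c,15); print(n,k,cv2.minAreaRect(np.float32(q))); o=q.mean(0);z=15
        else:
            o,w,l=disc(s,c,z,R); print(n,k,o.round(1),round(w,1),round(l,1))
        cv2.polylines(im,[c.reshape(-1,1,2)],True,(255,0,255),1)
    cv2.imwrite(f"pics/{n}1.png",cv2.resize(im[60:330,70:510],None,fx=1.8,fy=1.8) if n=="top" else cv2.resize(im[120:350,60:500],None,fx=1.8,fy=1.8))
E
```

```text
top white [ 602.4 -265.1] 54.5 56.3
top red [600.6  98.4] 56.2 64.0
top black [445.   22.5] 55.7 56.7
top yellow [ 448.2 -240.5] 55.9 64.3
top blue [597.3 283.2] 53.1 65.4
top round [461.9 234.2] 84.1 84.1
top square ((607.1649780273438, -71.14749145507812), (81.39380645751953, 81.06676483154297), 7.686033248901367)
scene white [ 602.  -264.3] 56.7 58.9
scene red [601.5  99.7] 54.6 81.0
scene black [447.6  23.1] 50.2 84.0
scene yellow [ 447.7 -240.4] 55.7 79.4
scene blue [600.9 283.3] 50.4 81.8
scene round [465.8 235. ] 82.7 88.7
scene square ((608.7377319335938, -70.58088684082031), (83.81724548339844, 83.26688385009766), 7.920982360839844)
```

View pics/top1.png

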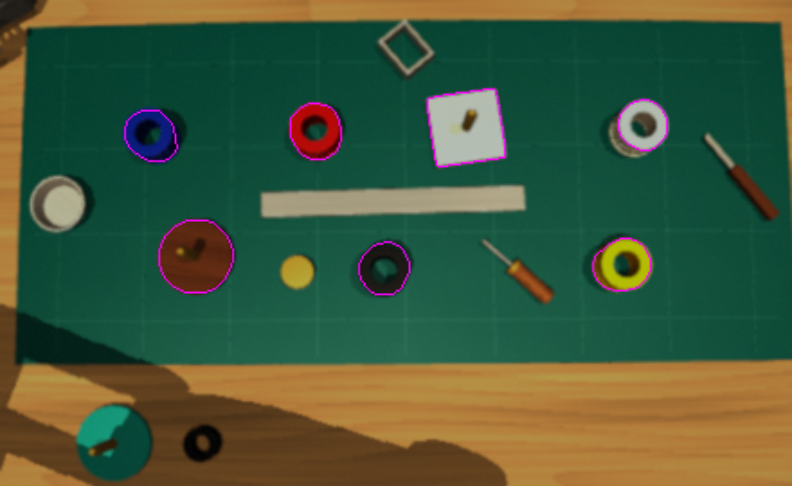

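View pics/scene1.png

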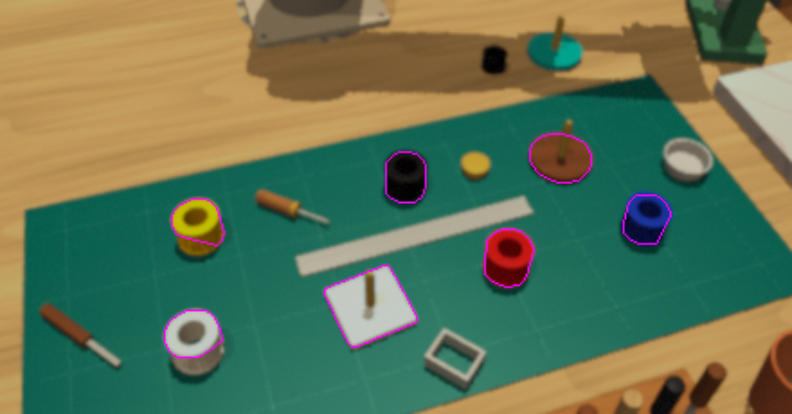

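White (602,-265), red (601,99), black (446,23), yellow (448,-240), round stand (464,234) and square stand (608,-71) agree in both views. The crop confirms two choices:
- **Black spool:** the one on the mat measures 56 mm. The one off the mat at (183,306) is clearly smaller.
- **Round stand:** the brown base is the one meant. The other is turquoise.

I'm moving now, turning the tool to yaw 180 so its axes are -x, +y and -z in the world frame.

The rows are not in the units I measure in: shifts go in m and turns go in units of 5 degrees. I convert before sending: -240 mm is -0.24, -378 mm is -0.378, -16.375 degrees is -3.275.

Request:
jog_arm(
  ticks=[
    [[0, 0, -1], [-0.08, -0.084, 0.02], 85],
    [[0, 0, -2], [-0.16, -0.168, 0.06], 85],
    [[0, 0, -3.275], [-0.24, -0.252, 0.1], 85],
    [[0, 0, -3.275], [-0.32, -0.336, 0.1], 85],
    [[0, 0, -3.275], [-0.36, -0.378, 0.1], 85],
    [[0, 0, -3.275], [-0.36, -0.378, 0.1], 85],
    [[0, 0, -3.275], [-0.36, -0.378, 0.1], 85],
    [[0, 0, -3.275], [-0.36, -0.378, 0.1], 85],
  ],
  clamp_n=40,
)

```text
time: 1.2
tool_pos: [393.9, 138.2, 136.0]
tcp_rot: [180.0, 0.1, -180.0]
ft_force: [1.2, 0.6, -0.7]
finger_gap: 84.7
grip_force: 0.0
```

Request:
jog_arm(
  ticks=[
    [[0, 0, 0], [-0.03, -0.055, 0], 85],
    [[0, 0, 0], [-0.06, -0.11, 0], 85],
    [[0, 0, 0], [-0.09, -0.165, 0], 85],
    [[0, 0, 0], [-0.12, -0.22, 0], 85],
    [[0, 0, 0], [-0.15, -0.275, 0], 85],
    [[0, 0, 0], [-0.18, -0.33, 0], 85],
    [[0, 0, 0], [-0.194, -0.376, 0], 85],
    [[0, 0, 0], [-0.194, -0.376, 0], 85],
  ],
)

```text
time: 2.2
tool_pos: [587.4, -239.4, 135.3]
tcp_rot: [-180.0, -0.0, 179.8]
ft_force: [-0.5, 0.8, 0.4]
finger_gap: 84.8
grip_force: 0.0
```

Request:
jog_arm(
  ticks=[
    [[0, 0, 0], [0, 0, 0], 85],
    [[0, 0, 0], [0, 0, 0], 85],
  ],
)

```text
time: 2.45
tool_pos: [587.1, -234.7, 136.0]
tcp_rot: [180.0, -0.0, -179.9]
ft_force: [0.8, 0.4, 0.4]
finger_gap: 85.3
grip_force: 0.0
```

Request:
jog_arm(
  ticks=[
    [[0, 0, 0], [-0.015, -0.03, 0.04], 85],
    [[0, 0, 0], [-0.015, -0.03, 0.07], 85],
    [[0, 0, 0], [-0.015, -0.03, 0.09], 85],
    [[0, 0, 0], [-0.015, -0.03, 0.11], 85],
    [[0, 0, 0], [-0.015, -0.03, 0.127], 85],
    [[0, 0, 0], [-0.015, -0.03, 0.127], 85],
    [[0, 0, 0], [-0.015, -0.03, 0.127], 85],
  ],
)

```text
time: 3.32
tool_pos: [602.9, -266.2, 10.0]
tcp_rot: [-180.0, 0.1, -180.0]
ft_force: [0.1, 0.0, 0.1]
finger_gap: 85.0
grip_force: 0.0
```

Request:
jog_arm(
  ticks=[
    [[0, 0, 0], [0, 0, 0], 50],
    [[0, 0, 0], [0, 0, 0], 50],
    [[0, 0, 0], [0, 0, 0], 50],
    [[0, 0, 0], [0, 0, 0], 50],
    [[0, 0, 0], [0, 0, 0], 50],
    [[0, 0, 0], [0, 0, 0], 50],
  ],
)

```text
time: 4.08
tool_pos: [603.3, -266.5, 10.6]
tcp_rot: [-179.9, 0.1, 180.0]
ft_force: [-0.1, 0.6, 5.6]
finger_gap: 56.1
grip_force: 42.8
```

Request:
jog_arm(
  ticks=[
    [[0, 0, 0], [0, 0, -0.03], 50],
    [[0, 0, 0], [0, 0, -0.08], 50],
    [[0, 0, 0], [0.01, 0.02, -0.12], 50],
    [[0, 0, 0], [0.025, 0.08, -0.13], 50],
    [[0, 0, 0], [0.04, 0.14, -0.13], 50],
    [[0, 0, 0], [0.055, 0.2, -0.13], 50],
    [[0, 0, 0], [0.07, 0.26, -0.13], 50],
    [[0, 0, 0], [0.085, 0.31, -0.13], 50],
  ],
)

```text
time: 5.08
tool_pos: [516.4, 46.1, 139.2]
tcp_rot: [180.0, 0.0, -180.0]
ft_force: [-0.4, -0.1, -0.1]
finger_gap: 56.0
grip_force: 42.8
```

Request:
jog_arm(
  ticks=[
    [[0, 0, 0], [0.01, 0.05, 0], 50],
    [[0, 0, 0], [0.025, 0.1, 0], 50],
    [[0, 0, 0], [0.04, 0.15, 0], 50],
    [[0, 0, 0], [0.054, 0.19, 0], 50],
    [[0, 0, 0], [0.054, 0.19, 0], 50],
    [[0, 0, 0], [0.054, 0.19, 0], 50],
  ],
)

```text
time: 5.82
tool_pos: [463.3, 233.7, 139.0]
tcp_rot: [-180.0, 0.0, -180.0]
ft_force: [0.7, -0.7, -2.2]
finger_gap: 55.8
grip_force: 42.8
```

```bash
python3 - <<'E'
from m import *
o=[]
for n in("top","scene"):
    s=optics.snapshot(n); u,v=pix(s,[[464,234,100]])[0].astype(int); u,v=max(u,100),max(v,100)
    o.append(cv2.resize(s["pixels"][v-100:v+100,u-100:u+100],(400,400)))
cv2.imwrite("pics/a.png",np.hstack(o))
E
```

```text
(no output)
```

View pics/a.png

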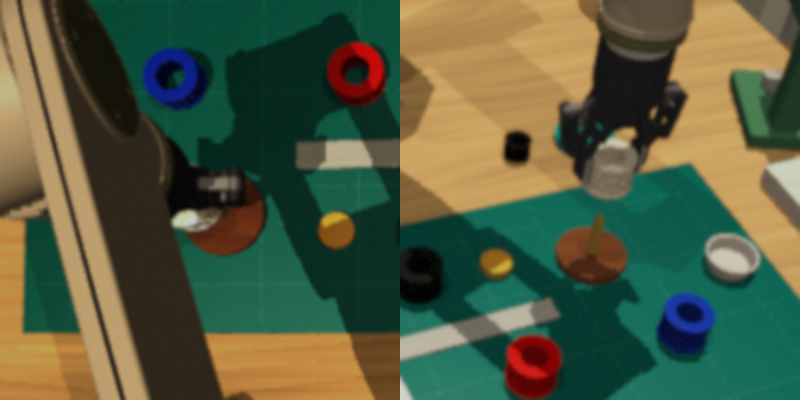

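The held white spool (about 610,165 in the right half) hangs upright over the brown stand's post (595,230). I'll lower it.

In the tool's units: 114 mm is 0.114, 107 mm is 0.107.

Request:
jog_arm(
  ticks=[
    [[0, 0, 0], [0, 0, 0.03], 50],
    [[0, 0, 0], [0, 0, 0.05], 50],
    [[0, 0, 0], [0, 0, 0.065], 50],
    [[0, 0, 0], [0, 0, 0.08], 50],
    [[0, 0, 0], [0, 0, 0.095], 50],
    [[0, 0, 0], [0, 0, 0.107], 50],
    [[0, 0, 0], [0, 0, 0.114], 50],
    [[0, 0, 0], [0, 0, 0.114], 50],
  ],
)

```text
time: 6.92
tool_pos: [462.9, 234.0, 24.5]
tcp_rot: [-180.0, -0.1, -180.0]
ft_force: [-0.7, 0.0, -0.2]
finger_gap: 55.4
grip_force: 42.8
```

In the tool's units: 2 mm is 0.002, 1 mm is 0.001.

Request:
jog_arm(
  ticks=[
    [[0, 0, 0], [0, 0, 0.001], 50],
    [[0, 0, 0], [0, 0, 0.002], 50],
    [[0, 0, 0], [0, 0, 0.002], 50],
  ],
)

```text
time: 7.3
tool_pos: [463.5, 234.1, 23.3]
tcp_rot: [180.0, 0.0, -180.0]
ft_force: [-1.2, 0.8, -0.9]
finger_gap: 55.6
grip_force: 42.8
```

In the tool's units: -110 mm is -0.11, -60 mm is -0.06.

Request:
jog_arm(
  ticks=[
    [[0, 0, 0], [0, 0, 0], 85],
    [[0, 0, 0], [0, 0, 0], 85],
    [[0, 0, 0], [0, 0, 0], 85],
    [[0, 0, 0], [0, 0, 0], 85],
    [[0, 0, 0], [0, 0, -0.03], 85],
    [[0, 0, 0], [0, 0, -0.06], 85],
    [[0, 0, 0], [0, 0, -0.11], 85],
    [[0, 0, 0], [0, 0, -0.11], 85],
  ],
)

```text
time: 8.3
tool_pos: [466.5, 235.3, 138.2]
tcp_rot: [179.8, 0.5, 180.0]
ft_force: [0.3, 1.1, -0.5]
finger_gap: 85.1
grip_force: 0.0
```

Request:
jog_arm(
  ticks=[
    [[0, 0, 0], [-0.04, -0.04, 0], 85],
    [[0, 0, 0], [-0.08, -0.08, 0], 85],
    [[0, 0, 0], [-0.115, -0.115, 0], 85],
    [[0, 0, 0], [-0.138, -0.135, 0], 85],
    [[0, 0, 0], [-0.138, -0.135, 0], 85],
    [[0, 0, 0], [-0.138, -0.135, 0], 85],
  ],
)

```text
time: 9.05
tool_pos: [600.4, 99.4, 132.1]
tcp_rot: [180.0, -0.1, 180.0]
ft_force: [-0.2, 0.4, -0.4]
finger_gap: 84.9
grip_force: 0.0
```

```bash
python3 - <<'E'
from m import *
print(r.sense()["tool_pos"])
s=optics.snapshot("top"); w=optics.snapshot("scene")
for q,sd in((s,(179,200)),(w,(372,195))):
    c=contour(q,"white",sd,26); o,a,b=disc(q,c,55,28); print(o,a,b)
o=[cv2.resize(q["pixels"][v-50:v+50,u-50:u+50],(400,400)) for q,(u,v) in((s,(179,200)),(w,(372,195)))]
cv2.imwrite("pics/b.png",np.hstack(o))
E
```

```text
[600.3754865   99.4366089  132.11139746]Traceback (most recent call last):
  File "<stdin>", line 5, in <module>
  File "m.py", line 17, in contour
    c=max(cv2.findContours(m,cv2.RETR_EXTERNAL,cv2.CHAIN_APPROX_NONE)[0],key=cv2.contourArea)
ValueError: max() iterable argument is empty
```

```bash
python3 - <<'E'
from m import *
w=optics.snapshot("scene")
cv2.imwrite("pics/b.png",cv2.resize(w["pixels"][130:290,272:472],None,fx=3,fy=3))
E
```

```text
(no output)
```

View pics/b.png

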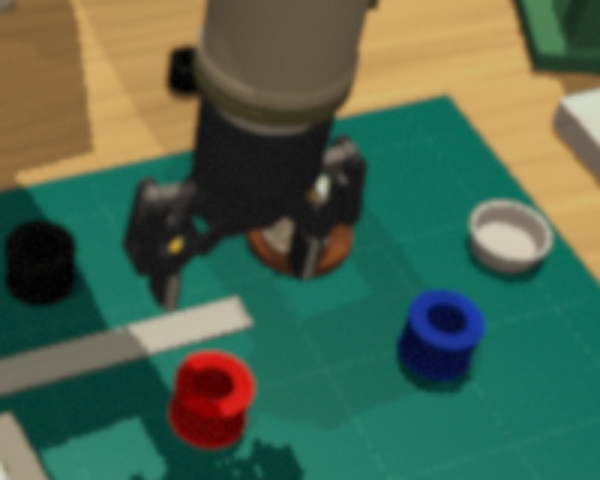

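The white spool sits on the brown stand, partly hidden behind the gripper at (275,235). Red is untouched at (212,400). I'll grasp red.

In the tool's units: 122 mm is 0.122, 40 mm is 0.04.

Request:
jog_arm(
  ticks=[
    [[0, 0, 0], [-0.001, 0, 0.04], 85],
    [[0, 0, 0], [-0.001, 0, 0.07], 85],
    [[0, 0, 0], [-0.001, 0, 0.095], 85],
    [[0, 0, 0], [-0.001, 0, 0.112], 85],
    [[0, 0, 0], [-0.001, 0, 0.122], 85],
    [[0, 0, 0], [-0.001, 0, 0.122], 85],
    [[0, 0, 0], [-0.001, 0, 0.122], 85],
  ],
)

```text
time: 10.07
tool_pos: [603.2, 99.2, 12.2]
tcp_rot: [180.0, 0.1, -180.0]
ft_force: [0.2, 0.2, 0.2]
finger_gap: 84.9
grip_force: 0.0
```

Request:
jog_arm(
  ticks=[
    [[0, 0, 0], [0, 0, 0], 50],
    [[0, 0, 0], [0, 0, 0], 50],
    [[0, 0, 0], [0, 0, 0], 50],
    [[0, 0, 0], [0, 0, 0], 50],
    [[0, 0, 0], [0, 0, 0], 50],
    [[0, 0, 0], [0, 0, 0], 50],
  ],
)

```text
time: 10.82
tool_pos: [603.2, 99.1, 12.4]
tcp_rot: [180.0, 0.1, 180.0]
ft_force: [-1.6, -0.1, 5.7]
finger_gap: 55.8
grip_force: 42.7
```

Request:
jog_arm(
  ticks=[
    [[0, 0, 0], [0, 0, -0.03], 50],
    [[0, 0, 0], [0, 0, -0.08], 50],
    [[0, 0, 0], [0, 0, -0.13], 50],
    [[0, 0, 0], [0.04, 0.04, -0.13], 50],
    [[0, 0, 0], [0.08, 0.08, -0.13], 50],
    [[0, 0, 0], [0.115, 0.115, -0.13], 50],
    [[0, 0, 0], [0.138, 0.135, -0.13], 50],
    [[0, 0, 0], [0.138, 0.135, -0.13], 50],
  ],
)

```text
time: 11.82
tool_pos: [462.8, 235.4, 141.2]
tcp_rot: [180.0, -0.0, -179.8]
ft_force: [-0.4, -0.8, -0.9]
finger_gap: 55.8
grip_force: 42.7
```

Request:
jog_arm(
  ticks=[
    [[0, 0, 0], [0, 0, 0], 50],
    [[0, 0, 0], [0, 0, 0], 50],
  ],
)

```text
time: 12.08
tool_pos: [465.0, 233.4, 141.1]
tcp_rot: [-180.0, 0.0, 179.9]
ft_force: [-0.2, -0.1, -1.7]
finger_gap: 55.6
grip_force: 42.7
```

In the tool's units: 75 mm is 0.075, 72 mm is 0.072.

Request:
jog_arm(
  ticks=[
    [[0, 0, 0], [0, 0, 0.02], 50],
    [[0, 0, 0], [0, 0, 0.035], 50],
    [[0, 0, 0], [0, 0, 0.048], 50],
    [[0, 0, 0], [0, 0, 0.058], 50],
    [[0, 0, 0], [0, 0, 0.066], 50],
    [[0, 0, 0], [0, 0, 0.072], 50],
    [[0, 0, 0], [0, 0, 0.075], 50],
    [[0, 0, 0], [0, 0, 0.075], 50],
  ],
)

```text
time: 13.08
tool_pos: [464.3, 234.1, 66.1]
tcp_rot: [-180.0, 0.0, -180.0]
ft_force: [-0.4, 1.1, -1.2]
finger_gap: 55.7
grip_force: 42.7
```

Request:
jog_arm(
  ticks=[
    [[0, 0, 0], [0, 0, 0.001], 50],
    [[0, 0, 0], [0, 0, 0.001], 50],
  ],
)

```text
time: 13.32
tool_pos: [464.5, 234.1, 65.3]
tcp_rot: [180.0, 0.0, -180.0]
ft_force: [-0.6, 0.4, -0.6]
finger_gap: 55.6
grip_force: 42.7
```

In the tool's units: -75 mm is -0.075, -60 mm is -0.06.

Request:
jog_arm(
  ticks=[
    [[0, 0, 0], [0, 0, 0], 85],
    [[0, 0, 0], [0, 0, 0], 85],
    [[0, 0, 0], [0, 0, 0], 85],
    [[0, 0, 0], [0, 0, 0], 85],
    [[0, 0, 0], [0, 0, -0.03], 85],
    [[0, 0, 0], [0, 0, -0.06], 85],
    [[0, 0, 0], [0, 0, -0.075], 85],
    [[0, 0, 0], [0, 0, -0.075], 85],
  ],
)

```text
time: 14.32
tool_pos: [465.1, 234.4, 141.1]
tcp_rot: [180.0, 0.1, -180.0]
ft_force: [-0.3, -0.5, 0.7]
finger_gap: 84.9
grip_force: 0.0
```

Request:
jog_arm(
  ticks=[
    [[0, 0, 0], [0.005, -0.05, 0], 85],
    [[0, 0, 0], [0.01, -0.105, 0], 85],
    [[0, 0, 0], [0.014, -0.16, 0], 85],
    [[0, 0, 0], [0.018, -0.211, 0], 85],
    [[0, 0, 0], [0.018, -0.211, 0], 85],
    [[0, 0, 0], [0.018, -0.211, 0], 85],
    [[0, 0, 0], [0.018, -0.211, 0], 85],
  ],
)

```text
time: 15.2
tool_pos: [446.0, 24.1, 139.4]
tcp_rot: [180.0, -0.1, -179.9]
ft_force: [0.4, -0.4, 0.2]
finger_gap: 84.8
grip_force: 0.0
```

```bash
python3 - <<'E'
from m import *
print(r.sense()["tool_pos"])
s=optics.snapshot("top"); w=optics.snapshot("scene")
o=[cv2.resize(q["pixels"][v-60:v+60,u-60:u+60],(400,400)) for q,(u,v) in((s,(179,200)),(w,(372,185)))]
cv2.imwrite("pics/c.png",np.hstack(o))
for q,sd in((s,(179,195)),(w,(378,170))):
    try: c=contour(q,"red",sd,40); print(disc(q,c,95,28))
    except Exception as e: print(e)
E
```

```text
[445.99195036  24.05747236 139.42974634]
(array([462.34274769, 232.04412365]), np.float64(57.87590407866918), np.float64(64.30942717742266))
(array([463.18267202, 233.42874829]), np.float64(53.665178375348205), np.float64(92.02674757705071))
```

View pics/c.png

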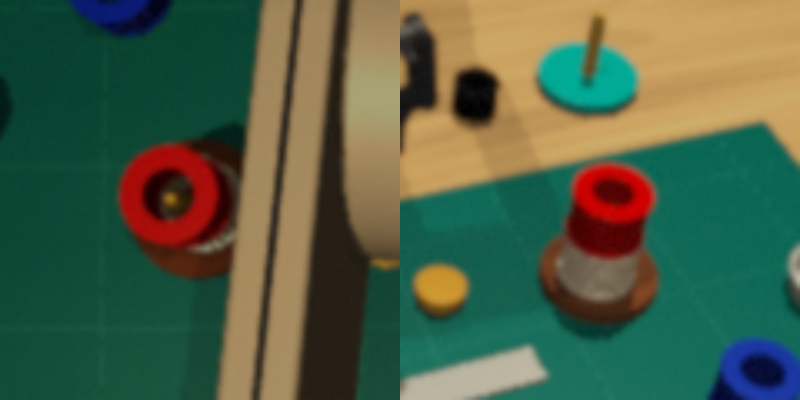

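Red is stacked flat on white on the brown stand (610,230), with the post tip inside its hole at (172,197). Next is black.

Request:
jog_arm(
  ticks=[
    [[0, 0, 0], [0, -0.001, 0.04], 85],
    [[0, 0, 0], [0, -0.001, 0.075], 85],
    [[0, 0, 0], [0, -0.001, 0.1], 85],
    [[0, 0, 0], [0, -0.001, 0.118], 85],
    [[0, 0, 0], [0, -0.001, 0.128], 85],
    [[0, 0, 0], [0, -0.001, 0.128], 85],
    [[0, 0, 0], [0, -0.001, 0.128], 85],
  ],
)

```text
time: 16.18
tool_pos: [447.0, 22.2, 12.9]
tcp_rot: [-180.0, 0.1, -180.0]
ft_force: [-0.4, -0.3, 0.4]
finger_gap: 85.0
grip_force: 0.0
```

Request:
jog_arm(
  ticks=[
    [[0, 0, 0], [0, 0, 0], 50],
    [[0, 0, 0], [0, 0, 0], 50],
    [[0, 0, 0], [0, 0, 0], 50],
    [[0, 0, 0], [0, 0, 0], 50],
    [[0, 0, 0], [0, 0, 0], 50],
    [[0, 0, 0], [0, 0, 0], 50],
  ],
)

```text
time: 16.92
tool_pos: [447.1, 22.0, 12.9]
tcp_rot: [-180.0, 0.1, 180.0]
ft_force: [-1.2, 0.5, 5.4]
finger_gap: 54.4
grip_force: 42.9
```

In the tool's units: -161 mm is -0.161, -130 mm is -0.13.

Request:
jog_arm(
  ticks=[
    [[0, 0, 0], [0, 0, -0.03], 50],
    [[0, 0, 0], [0, 0, -0.08], 50],
    [[0, 0, 0], [0, 0, -0.13], 50],
    [[0, 0, 0], [-0.045, -0.025, -0.13], 50],
    [[0, 0, 0], [-0.095, -0.055, -0.13], 50],
    [[0, 0, 0], [-0.14, -0.08, -0.13], 50],
    [[0, 0, 0], [-0.161, -0.093, -0.13], 50],
    [[0, 0, 0], [-0.161, -0.093, -0.13], 50],
  ],
)

```text
time: 17.92
tool_pos: [607.9, -72.0, 141.3]
tcp_rot: [180.0, -0.0, 179.9]
ft_force: [-0.7, 0.1, -0.4]
finger_gap: 53.8
grip_force: 42.5
```

Request:
jog_arm(
  ticks=[
    [[0, 0, 0], [0, 0, 0], 50],
    [[0, 0, 0], [0, 0, 0], 50],
  ],
)

```text
time: 18.18
tool_pos: [606.5, -70.3, 142.0]
tcp_rot: [180.0, -0.0, -180.0]
ft_force: [0.7, 0.6, -1.4]
finger_gap: 54.1
grip_force: 42.5
```

```bash
python3 - <<'E'
from m import *
w=optics.snapshot("scene"); print(r.sense()["tool_pos"])
u,v=pix(w,[[608,-71,80]])[0].astype(int)
cv2.imwrite("pics/d.png",cv2.resize(w["pixels"][v-80:v+80,u-100:u+100],None,fx=3,fy=3))
E
```

```text
[606.64919089 -70.35702271 142.12594533]
```

View pics/d.png

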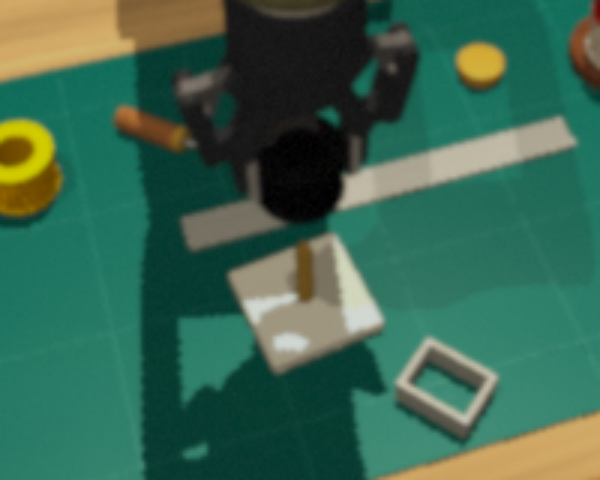

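Black is in the grip with its lower rim near (300,222) in the crop, above the square stand's post (303,245). The gap reads 54 mm, slightly under 56, so I'll check centring from the lower rim.

```bash
python3 - <<'E'
from m import *
w=optics.snapshot("scene"); u,v=pix(w,[[608,-71,80]])[0].astype(int)
p=plane(w,[[u-100+300/3,v-80+222/3]],132)[0]
d=p-w["pose"][:2,3]; d/=np.hypot(*d); print(p, p+28*d)
# lateral extent of lower rim, row 190 of crop
for x in (258,343): print(plane(w,[[u-100+x/3,v-80+185/3]],140)[0])
print(pix(w,[[608,-71,77]])[0]-[u-100,v-80], "post tip expected /3")
E
```

```text
[628.92575875 -76.51423957] [601.80147372 -69.56635055]
[600.82612985 -94.68151805]
[616.01719073 -45.59735049]
[100.33134256  81.29093008] post tip expected /3
```

Black is within about 5 mm of centre, which is inside the post clearance. I'll nudge +3 mm in x and lower.

Request:
jog_arm(
  ticks=[
    [[0, 0, 0], [-0.003, 0, 0.03], 50],
    [[0, 0, 0], [-0.003, 0, 0.05], 50],
    [[0, 0, 0], [-0.003, 0, 0.065], 50],
    [[0, 0, 0], [-0.003, 0, 0.08], 50],
    [[0, 0, 0], [-0.003, 0, 0.095], 50],
    [[0, 0, 0], [-0.003, 0, 0.107], 50],
    [[0, 0, 0], [-0.003, 0, 0.114], 50],
    [[0, 0, 0], [-0.003, 0, 0.114], 50],
  ],
)

```text
time: 19.27
tool_pos: [609.9, -70.9, 27.4]
tcp_rot: [180.0, -0.1, 180.0]
ft_force: [0.3, -0.2, 0.1]
finger_gap: 53.8
grip_force: 42.5
```

Request:
jog_arm(
  ticks=[
    [[0, 0, 0], [0, 0, 0.001], 50],
    [[0, 0, 0], [0, 0, 0.0015], 50],
    [[0, 0, 0], [0, 0, 0.0015], 50],
  ],
)

```text
time: 19.65
tool_pos: [610.5, -71.0, 26.9]
tcp_rot: [-180.0, 0.0, -180.0]
ft_force: [-0.1, -0.9, -1.2]
finger_gap: 54.0
grip_force: 42.5
```

In the tool's units: -112 mm is -0.112, -60 mm is -0.06.

Request:
jog_arm(
  ticks=[
    [[0, 0, 0], [0, 0, 0], 85],
    [[0, 0, 0], [0, 0, 0], 85],
    [[0, 0, 0], [0, 0, 0], 85],
    [[0, 0, 0], [0, 0, 0], 85],
    [[0, 0, 0], [0, 0, -0.03], 85],
    [[0, 0, 0], [0, 0, -0.06], 85],
    [[0, 0, 0], [0, 0, -0.112], 85],
    [[0, 0, 0], [0, 0, -0.112], 85],
  ],
)

```text
time: 20.65
tool_pos: [613.9, -71.7, 144.7]
tcp_rot: [-179.9, 0.6, -180.0]
ft_force: [0.4, -0.4, -0.9]
finger_gap: 84.8
grip_force: 0.0
```

Request:
jog_arm(
  ticks=[
    [[0, 0, 0], [0.04, -0.042, 0], 85],
    [[0, 0, 0], [0.08, -0.084, 0], 85],
    [[0, 0, 0], [0.12, -0.125, 0], 85],
    [[0, 0, 0], [0.15, -0.157, 0], 85],
    [[0, 0, 0], [0.162, -0.1695, 0], 85],
    [[0, 0, 0], [0.162, -0.1695, 0], 85],
    [[0, 0, 0], [0.162, -0.1695, 0], 85],
  ],
)

```text
time: 21.52
tool_pos: [449.0, -239.6, 138.4]
tcp_rot: [180.0, 0.0, -180.0]
ft_force: [0.6, -1.3, -0.8]
finger_gap: 84.9
grip_force: 0.0
```

```bash
python3 - <<'E'
from m import *
print(r.sense()["tool_pos"])
s=optics.snapshot("top"); w=optics.snapshot("scene")
o=[cv2.resize(q["pixels"][v-60:v+60,u-60:u+60],(400,400)) for q,(u,v) in((s,(329,130)),(w,(266,285)))]
cv2.imwrite("pics/e.png",np.hstack(o))
for q in(s,w):
    try: c=contour(q,"black",pix(q,[[608,-71,45]])[0],28); print(disc(q,c,55,28))
    except Exception as e: print(e)
E
```

```text
[ 449.04796595 -239.60682348  138.4080091 ]
(array([603.85299575, -70.81747741]), np.float64(49.40908536076786), np.float64(58.87366473697318))
(array([650.47678487, -81.74639731]), np.float64(46.24721569221777), np.float64(29.983539033494253))
```

View pics/e.png

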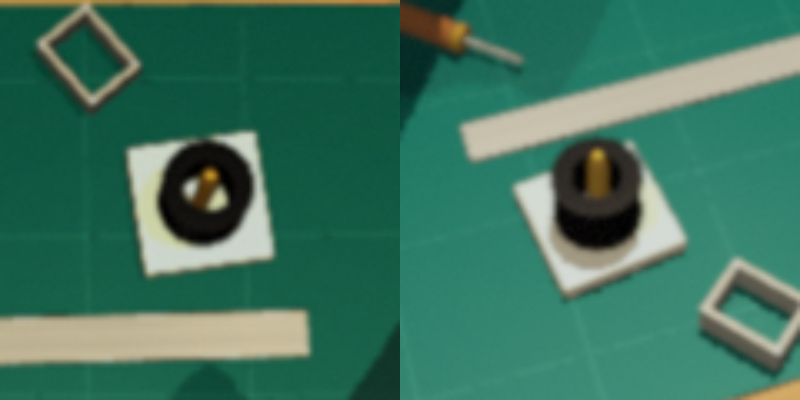

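Black is down flat on the square base (597,195), with the post inside its hole. It is about 4 mm off axis, within tolerance. Next is yellow.

In the tool's units: -1 mm is -0.001, 1 mm is 0.001.

Request:
jog_arm(
  ticks=[
    [[0, 0, 0], [0.001, -0.001, 0.04], 85],
    [[0, 0, 0], [0.001, -0.001, 0.075], 85],
    [[0, 0, 0], [0.001, -0.001, 0.1], 85],
    [[0, 0, 0], [0.001, -0.001, 0.118], 85],
    [[0, 0, 0], [0.001, -0.001, 0.127], 85],
    [[0, 0, 0], [0.001, -0.001, 0.127], 85],
    [[0, 0, 0], [0.001, -0.001, 0.127], 85],
  ],
)

```text
time: 22.5
tool_pos: [448.1, -241.9, 12.6]
tcp_rot: [-179.9, 0.1, -180.0]
ft_force: [0.1, -0.1, 0.5]
finger_gap: 85.3
grip_force: 0.0
```

Request:
jog_arm(
  ticks=[
    [[0, 0, 0], [0, 0, 0], 50],
    [[0, 0, 0], [0, 0, 0], 50],
    [[0, 0, 0], [0, 0, 0], 50],
    [[0, 0, 0], [0, 0, 0], 50],
    [[0, 0, 0], [0, 0, 0], 50],
    [[0, 0, 0], [0, 0, 0], 50],
  ],
)

```text
time: 23.25
tool_pos: [447.9, -241.9, 12.5]
tcp_rot: [-179.9, 0.1, 180.0]
ft_force: [-0.8, 0.4, 6.7]
finger_gap: 54.4
grip_force: 42.7
```

Request:
jog_arm(
  ticks=[
    [[0, 0, 0], [0, 0, -0.03], 50],
    [[0, 0, 0], [0, 0, -0.08], 50],
    [[0, 0, 0], [0, 0, -0.13], 50],
    [[0, 0, 0], [-0.04, 0.042, -0.13], 50],
    [[0, 0, 0], [-0.08, 0.084, -0.13], 50],
    [[0, 0, 0], [-0.12, 0.127, -0.13], 50],
    [[0, 0, 0], [-0.15, 0.158, -0.13], 50],
    [[0, 0, 0], [-0.159, 0.1695, -0.13], 50],
  ],
)

```text
time: 24.25
tool_pos: [607.2, -69.8, 141.0]
tcp_rot: [180.0, -0.0, -179.9]
ft_force: [-0.5, -0.3, -0.5]
finger_gap: 53.8
grip_force: 42.4
```

Request:
jog_arm(
  ticks=[
    [[0, 0, 0], [0, 0, 0], 50],
    [[0, 0, 0], [0, 0, 0], 50],
    [[0, 0, 0], [0, 0, 0], 50],
  ],
)

```text
time: 24.62
tool_pos: [605.6, -73.2, 141.6]
tcp_rot: [-180.0, -0.0, 179.9]
ft_force: [-0.8, 0.3, -0.6]
finger_gap: 53.8
grip_force: 42.4
```

```bash
python3 - <<'E'
from m import *
w=optics.snapshot("scene"); print(r.sense()["tool_pos"])
c=contour(w,"yellow",pix(w,[[607,-71,150]])[0],40)
# lower near rim at z=132
p=plane(w,c,132); u=p.mean(0)-w["pose"][:2,3]; u/=np.hypot(*u); v=np.array([-u[1],u[0]])
print(u*((p@u).min()+28)+v*((p@v).max()+(p@v).min())/2, np.ptp(p@v))
E
```

```text
[605.68299896 -73.04980985 141.65548769]
[579.84375232 -64.17214216] 52.901859758450726
```

```bash
python3 - <<'E'
from m import *
w=optics.snapshot("scene")
u,v=pix(w,[[608,-71,80]])[0].astype(int)
im=cv2.resize(w["pixels"][v-80:v+80,u-100:u+100],None,fx=3,fy=3)
for q in np.c_[[[606+28*np.cos(t),-72+28*np.sin(t),132] for t in np.linspace(0,6.28,40)]]: cv2.circle(im,tuple(((pix(w,[q])[0]-[u-100,v-80])*3).astype(int)),1,(255,0,255),-1)
cv2.imwrite("pics/f.png",im)
E
```

```text
(no output)
```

View pics/f.png

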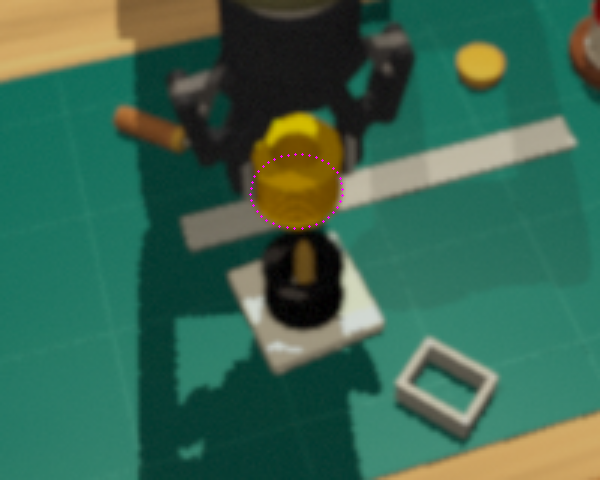

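The held yellow spool's lower rim matches the circle predicted for centre (606,-72), straight over the post at (303,245). I'll lower it.

Request:
jog_arm(
  ticks=[
    [[0, 0, 0], [-0.001, 0.001, 0.02], 50],
    [[0, 0, 0], [-0.001, 0.001, 0.035], 50],
    [[0, 0, 0], [-0.001, 0.001, 0.048], 50],
    [[0, 0, 0], [-0.001, 0.001, 0.058], 50],
    [[0, 0, 0], [-0.001, 0.001, 0.066], 50],
    [[0, 0, 0], [-0.001, 0.001, 0.072], 50],
    [[0, 0, 0], [-0.001, 0.001, 0.075], 50],
    [[0, 0, 0], [-0.001, 0.001, 0.075], 50],
  ],
)

```text
time: 25.72
tool_pos: [607.3, -71.0, 66.6]
tcp_rot: [-180.0, 0.0, -180.0]
ft_force: [-0.4, -0.1, 0.4]
finger_gap: 54.2
grip_force: 42.4
```

Request:
jog_arm(
  ticks=[
    [[0, 0, 0], [0, 0, 0.001], 50],
    [[0, 0, 0], [0, 0, 0.001], 50],
  ],
)

```text
time: 25.98
tool_pos: [607.5, -71.0, 65.8]
tcp_rot: [-180.0, 0.0, 180.0]
ft_force: [0.2, -0.7, -0.9]
finger_gap: 54.1
grip_force: 42.4
```

In the tool's units: -112 mm is -0.112, -60 mm is -0.06.

Request:
jog_arm(
  ticks=[
    [[0, 0, 0], [0, 0, 0], 85],
    [[0, 0, 0], [0, 0, 0], 85],
    [[0, 0, 0], [0, 0, 0], 85],
    [[0, 0, 0], [0, 0, 0], 85],
    [[0, 0, 0], [0, 0, -0.03], 85],
    [[0, 0, 0], [0, 0, -0.06], 85],
    [[0, 0, 0], [0, 0, -0.112], 85],
    [[0, 0, 0], [0, 0, -0.112], 85],
  ],
)

```text
time: 26.98
tool_pos: [610.6, -71.6, 183.7]
tcp_rot: [-179.9, 0.6, -180.0]
ft_force: [0.5, 0.9, -0.1]
finger_gap: 85.0
grip_force: 0.0
```

Request:
jog_arm(
  ticks=[
    [[0, 0, 0], [0.04, -0.042, 0], 85],
    [[0, 0, 0], [0.08, -0.084, 0], 85],
    [[0, 0, 0], [0.12, -0.125, 0], 85],
    [[0, 0, 0], [0.15, -0.157, 0], 85],
    [[0, 0, 0], [0.162, -0.1695, 0], 85],
    [[0, 0, 0], [0.162, -0.1695, 0], 85],
    [[0, 0, 0], [0.162, -0.1695, 0], 85],
    [[0, 0, 0], [0.162, -0.1695, 0], 85],
  ],
)

```text
time: 27.98
tool_pos: [446.1, -239.5, 177.4]
tcp_rot: [180.0, 0.0, -179.9]
ft_force: [-0.3, -0.4, 0.0]
finger_gap: 84.7
grip_force: 0.0
```

```bash
python3 - <<'E'
from m import *
s=optics.snapshot("top"); w=optics.snapshot("scene")
for k,P,z in(("yellow",[608,-71,80],95),("red",[464,234,80],95),("blue",[599,283,25],43)):
  for q in(s,w):
    try: print(k,disc(q,contour(q,k,pix(q,[P])[0],32),z,28))
    except Exception as e: print(k,e)
a=cv2.resize(s["pixels"][60:260,100:400],(600,400))
b=cv2.resize(w["pixels"][130:330,200:500],(600,400))
cv2.imwrite("pics/g.png",cv2.resize(np.vstack([a,b]),(450,600)))
E
```

```text
yellow (array([606.7457886 , -72.04760287]), np.float64(55.59544195014276), np.float64(65.26780831864744))
yellow (array([610.08045773, -71.5521822 ]), np.float64(53.440347826780396), np.float64(55.4504562106257))
red (array([462.33695685, 232.04200284]), np.float64(57.87868605502803), np.float64(64.30994114280497))
red (array([463.17634873, 233.43136192]), np.float64(53.65111810982927), np.float64(91.36463377321584))
blue (array([597.46666057, 283.12680288]), np.float64(52.728991986064386), np.float64(65.41072667209914))
blue (array([600.85929874, 283.25585879]), np.float64(50.34831959048256), np.float64(82.30268241310685))
```

View pics/g.png

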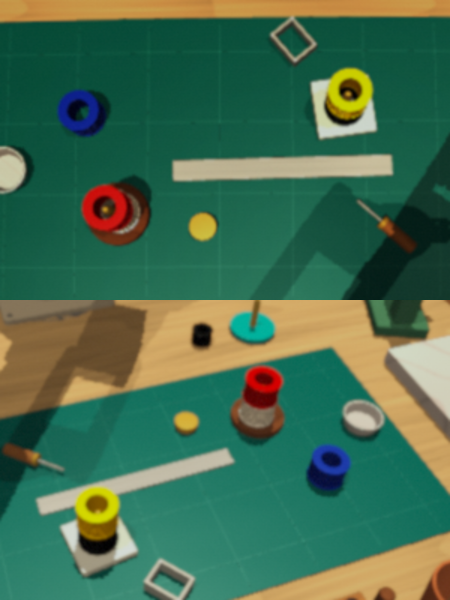

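Both stacks stand flat: yellow on black at (97,520) and red on white at (260,400). Blue (329,467) hasn't moved and the gripper is clear, so I'm handing in.

```bash
python3 -c "
from bench import workorder
print(workorder.hand_in())"
```

```text
the job is handed in; nothing more can be done
None
```

The job is handed in at about 28 s: red is stacked on white on the round dark-wood stand, yellow on black on the square white stand, and blue was not moved; the last pictures showed both stacks flat and the gripper clear, and the hand-in gave no verdict.

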